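Fish the dropped shaft collar out of the gap between the tool chests

TASK

A brass collar has been dropped into the narrow gap between the two green tool chests. Take the bent rod from its plywood rack, reach in under the tie bars with its toe, and drag the collar along the gap until it lies flat just beyond the gap's open end, completely clear of the gap; then hang the rod back in its rack and let go. Feel your way over the uneven floor and scrape gently (never press the rod on the chests or the floor of the gap with more than about 2 kg), never touch the collar with the fingers, and leave the tin, the screwdriver and the wrench alone.

Things in the scene. Friction and masses are not known exactly. Their poses are not given: they have to be found in the camera images.
- collar: the dropped part: a plain brass shaft collar, a flat ring of outer diameter 32 mm, bore 19 mm, 4 mm thick, about 25 g, lying flat on the floor of the gap near its closed end, under the tie bars. Origin: centre of its underside; z is the ring's axis
- hook: the bent rod, 0.2 kg: upright round steel shaft, 8 mm thick, square wooden handle on top; at its lower end a level foot (axis 30 mm above the origin) runs 66 mm to the hook's own -x and ends in a toe bent straight down, 8 mm thick, round-ended. Origin: on the shaft's axis at the height of the toe's tip; z up the shaft. It hangs in the rack, toe 6 mm above the bench
- hook_toe (a point): the lowest point of the toe of the bent rod, 66 mm along -x from the hook's origin
- hook_handle (a point): centre of the rod's wooden handle (24 x 24 mm, 80 mm tall, flats across the hook's x and y), on the shaft's axis, 166 mm above the hook's origin: the place to grip. Below the handle is a square steel plate, 34 x 34 x 6 mm, its underside 120 mm above the hook's origin. With the toe on the gap's floor this point is 66 mm above the chests' tops
- rack: plywood rack fixed to the bench: two upright boards along the rack's x (from -90 to +34 mm), tops 126 mm above the bench, 16 mm slot between them, open above and at both ends. The rod's square plate rests on the two tops; shaft, foot and toe hang in the slot. Origin: on the bench, mid-slot, right under the hanging shaft (rod and rack have the same yaw at the start)
- chests: two green steel tool chests on a steel base plate 4 mm thick, all fixed, tops 104 mm above the bench. The gap between them is 38 mm wide, centred on x = 0, and runs along the chests' y from a closed end (-110 mm) to the open end (+140 mm); beyond it the bare base plate goes on to +240 mm and across x = -150 to 150 mm. Origin: on the bench, mid-width of the gap; z up
- gap_mouth (a point): middle of the gap's open end (y = +140 mm), at the base plate's top
- gap_end (a point): middle of the gap's closed end (y = -110 mm), at the base plate's top, 4 mm above the bench; from here to y = -45 mm the floor of the gap is the flat base plate
- tin: bystander: plain steel can, 60 mm diameter, 75 mm high, standing on the bench. Origin: centre of its underside
- screwdriver: bystander: screwdriver lying on the bench
- wrench: bystander: wrench lying on the bench
- tie_bar (a point): middle of the last of three tie bars (6 mm thick) that cross the gap at y = -92, -62 and -32 mm of the chests, 86 mm above the bench, over the collar: the shaft cannot pass them, only the foot fits beneath. From y = -29 mm to the open end the gap is open above
- gap_middle (a point): on the gap's centre line at y = 72 mm, base plate height: near here crests a rigid, fixed, roof-shaped steel hump filling the gap's width: 96 mm rising towards the open end at 0.175 rad, 12 mm level crest, 58 mm falling at 0.285 rad. Unmeasured: its crest stands 2 to 17 mm above the base plate (lower: also shorter), centred at y = 57 to 87 mm. Ride over it by feel

How it is judged:
By the outcome, as a careful person would: the job done as asked, in the order asked, and still so for the second after the job is handed in, with the robot touching nothing.
It also fails if it takes over 72 s, if anything falls off the work surface, if the arm or the gripper's body presses on something with over 40 N, if the wrist force passes 120 N, or if a joint passes its speed limit or range.

ROBOT

A 6-joint arm with a two-finger parallel gripper is mounted at the origin on the work surface. World frame = base frame: x ahead of the robot, y to its left, z up, the work surface at z = 0. Lengths are in m, angles in degrees, forces in N, time in s.
With the tool pointing down it reaches from about 0.4 to 0.825 m from the base axis. Payload 7 kg.
Tool frame: the origin (TCP) lies midway between the tips of the shut fingers; the grasp point (between the pads) lies 19 mm behind it (ctrl.hold_point_z is the distance from the TCP to the grasp point, in m); z points along the fingers, y is the line along which they close (so a half turn about z gives the same grasp; the last joint's range is limited). The gripper opens to 88 mm and grips with 3 to 60 N. Pads are 19 mm wide; open, the fingers measure 130 mm over their backs; the gripper's body (78 mm by 193 mm) begins 47 mm behind the grasp point.
Start: joints at [-46.92, 20.546, 0.682, 0, -70.136, -16.507], TCP at [0.302, -0.604, 0.227] pointing down, gripper open.
Joint ranges: [-176.03, 176.03], [-82.01, 121.73], [-58.28, 71.71], [-173.87, 95.51], [-174.79, -0.11], [-173.66, 173.66]. Speed limits (degrees/s): [136.94, 136.94, 172.46, 180, 180, 180].

INTERFACE

Orientations are given as [roll, pitch, yaw] about the fixed x, y, z axes, in that order (R = Rz(yaw) Ry(pitch) Rx(roll)).
In Python, from plant import ctrl gives the robot as it stands.
- The arm moves only by the tool apply_moves, never from a script. Its argument "deltas" is a list of rows, each an object with "fingers": the finger opening in mm, from 0 to 87.6; "delta_pos": the shift along the tool's x, y, z in mm, a list of three; "angular": the turn, a rotation vector about the tool's x, y, z in degrees, a list of three. A call has 1 to 10 rows; each row is the pose to reach, as a shift and turn from the pose commanded when the call began, along the tool's axes at that moment; what a row does not reach only later rows make up. A row lasts 1/10 s, in which the tool goes at most 50 mm and 8.59 degrees, less where a joint would pass 70% of its speed; a pose out of reach is approached as far as the arm can. A call with a gripper value outside its range is refused whole. The fingers move at their own pace and stop on an object; the grip force is fixed at half the most. Time passes only in rows, so rows that repeat a pose let the fingers close. It gives the time, the measured TCP pose, the force, the opening and the grip force at its end, in the units of the state.
- ctrl.get_obs(): the state, without advancing time (a new reading comes with each control period).
- ctrl.snapshot(name): name is "scene" or "top" or "wrist"; returns the picture (384x512x3 uint8, red, green, blue); there is no depth.
- ctrl.camera_params(name): a dict with "fx", "fy", "cx", "cy" (pixels), "cam_to_world" (4x4, takes a point from camera to world coordinates); the wrist camera has in their place "mount" (4x4, takes a point from camera to tool coordinates, whose origin is the TCP and whose axes are the flange's). Camera axes: x right, y up, looking along -z (the intrinsics and any distortion apply to the point x, -y, -z); pixel columns grow to the right and rows downward; lengths in m; the calibration is good to about 2 mm. A picture is of the moment at which its call begins: read the wrist's pose just before it. camera_params takes no time and is no camera call.
- ctrl.close_job(): hands the job in; it is judged then, once.
The state is a dict: "clock": time; "joint_pos": joint angles; "qvel": joint speeds; "tau": joint torques, N m; "tool_pos": TCP position; "orientation": TCP orientation; "force": force on the tool from outside, world axes, zero at the start; "moment": the same for the moment, N m; "opening": finger opening in m; "gripper_force": force on a finger pad.
Only numpy, scipy, OpenCV 4.12 (cv2) and the standard library are available. Lean on these libraries where they do the work, as an engineer would, in place of code of your own. Each camera call takes 0.05 s, during which the arm holds its last target. There are 200 camera calls.

## Working session

There is one attempt and no reset: what is moved stays moved. The work goes in short steps, Python scripts to look and compute and a tool call to move; the robot and the scene stay as the last step left them, time stands still between calls to the robot, and variables do not carry over. Pictures are saved under pics/ and viewed, at most 10 in all, crops included, and the job is handed in when it is done.

Besides the shell and the picture viewer there is one more tool, called after ">>>" by a JSON object that holds its "name" and its "arguments". apply_moves: Moves the arm, as the interface text tells. Its arguments: {"type":"object","properties":{"deltas":{"type":"array"}},"required":["deltas"]}

```bash
ls; mkdir -p pics; python3 - <<'E'
from plant import ctrl
import cv2,numpy as np
o=ctrl.get_obs();print({k:np.round(v,4) for k,v in o.items()})
for n in("scene","top"):
    im=ctrl.snapshot(n);cv2.imwrite(f"pics/{n}0.png",im[:,:,::-1])
    p=ctrl.camera_params(n);print(n,{k:np.round(v,4) for k,v in p.items()})
print(ctrl.camera_params("wrist"))
a=cv2.imread("pics/scene0.png");b=cv2.imread("pics/top0.png")
cv2.imwrite("pics/both.png",cv2.resize(np.hstack([a,b]),(800,300),interpolation=cv2.INTER_AREA))
E
```

```text
pics
{'clock': np.float64(0.0), 'joint_pos': array([-4.69202e+01,  2.05906e+01,  6.31900e-01, -2.00000e-02,
       -7.01356e+01, -1.65076e+01]), 'qvel': array([ 0.0477,  0.0193,  0.003 , -0.0439, -0.105 , -0.1171]), 'tau': array([ 7.00000e-04, -5.82716e+01,  2.93058e+01,  6.99700e+00,
        7.00000e-03, -2.00000e-04]), 'tool_pos': array([ 0.3017, -0.6033,  0.2256]), 'orientation': array([ 1.799043e+02, -8.700000e-03, -1.534346e+02]), 'force': array([-0.093 , -0.1698,  0.8568]), 'moment': array([0.0025, 0.0255, 0.0176]), 'gripper_force': np.float64(0.0), 'opening': np.float64(0.0876)}
scene {'fx': np.float64(357.5028), 'fy': np.float64(357.5028), 'cx': np.float64(255.3172), 'cy': np.float64(194.2991), 'cam_to_world': array([[-0.4146, -0.5824,  0.6992,  1.2213],
       [ 0.9099, -0.2785,  0.3074,  0.2975],
       [ 0.0157,  0.7637,  0.6454,  0.7568],
       [ 0.    ,  0.    ,  0.    ,  1.    ]])}
top {'fx': np.float64(464.4693), 'fy': np.float64(464.4693), 'cx': np.float64(246.583), 'cy': np.float64(190.2508), 'cam_to_world': array([[ 3.4000e-03,  9.9830e-01, -5.7500e-02,  4.6640e-01],
       [-9.9990e-01,  3.9000e-03,  9.3000e-03, -1.1000e-03],
       [ 9.5000e-03,  5.7400e-02,  9.9830e-01,  1.5816e+00],
       [ 0.0000e+00,  0.0000e+00,  0.0000e+00,  1.0000e+00]])}
{'fx': 280.3602818901546, 'fy': 280.3602818901546, 'cx': 256.74532445126255, 'cy': 196.71770016632124, 'mount': array([[-1.33912956e-03,  9.55310031e-01,  2.95602692e-01,
         7.97999993e-02],
       [ 9.99999050e-01,  1.18306126e-03,  7.06820365e-04,
        -2.36280445e-04],
       [ 3.25516493e-04,  2.95603358e-01, -9.55310708e-01,
        -1.58455612e-01],
       [ 0.00000000e+00,  0.00000000e+00,  0.00000000e+00,
         1.00000000e+00]])}
```

View pics/top0.png

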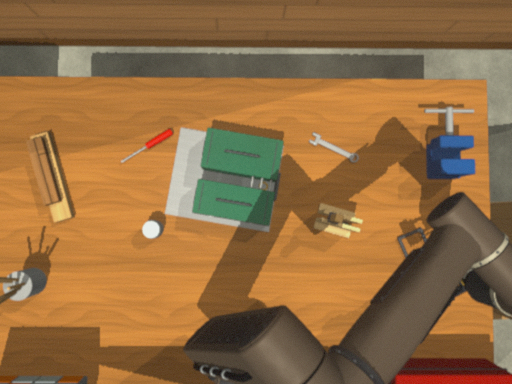

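View pics/scene0.png

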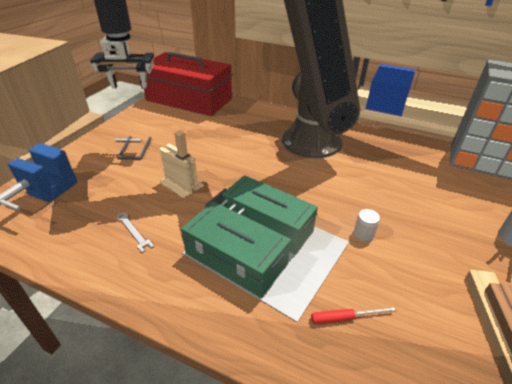

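```bash
python3 - <<'E'
import cv2,numpy as np
b=cv2.imread("pics/top0.png")
c=cv2.resize(b[115:245,155:375],None,fx=3.6,fy=3.6,interpolation=cv2.INTER_CUBIC)
cv2.imwrite("pics/crop.png",c)
E
```

```text
(no output)
```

View pics/crop.png

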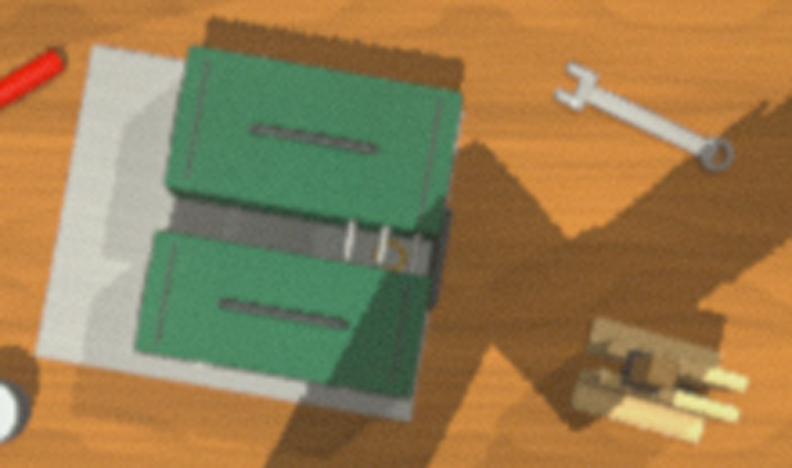

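```bash
cat > h.py <<'E'
import cv2,numpy as np
from plant import ctrl
from scipy.spatial.transform import Rotation as R
def pose(o):
    T=np.eye(4);T[:3,:3]=R.from_euler('xyz',o['orientation'],degrees=True).as_matrix();T[:3,3]=o['tool_pos'];return T
def cast(name,uv,z,T=None):
    p=ctrl.camera_params(name);M=p['cam_to_world'] if T is None else T@p['mount']
    uv=np.atleast_2d(np.array(uv,float))
    d=np.c_[(uv[:,0]-p['cx'])/p['fx'],-(uv[:,1]-p['cy'])/p['fy'],-np.ones(len(uv))]@M[:3,:3].T
    return M[:3,3]+d*((z-M[2,3])/d[:,2])[:,None]
def go(target,yaw):
    "delta in tool axes mm and rotvec for tool-down pose with yaw"
    T=pose(ctrl.get_obs());Rt=R.from_euler('xyz',[180,0,yaw],degrees=True).as_matrix()
    return np.round(T[:3,:3].T@(np.array(target)-T[:3,3])*1e3,1),np.round(R.from_matrix(T[:3,:3].T@Rt).as_rotvec(degrees=True),2)
def look(n):
    o=ctrl.get_obs();im=ctrl.snapshot("wrist");cv2.imwrite(f"pics/{n}.png",im[:,:,::-1]);return pose(o)
E
python3 - <<'E'
from h import *
f=lambda L:[(155+(x+.5)/3.6-.5,115+(y+.5)/3.6-.5) for x,y in L]
print(cast("top",f([(170,190),(440,235),(152,232),(430,278),(190,47),(462,92),(135,352),(412,398)]),.104).round(4))
print("plate",cast("top",f([(92,45),(37,355),(410,418)]),.004).round(4))
print("collar",cast("top",f([(397,255)]),.006).round(4))
print("rack tops",cast("top",f([(595,322),(720,350),(575,405),(655,368)]),.126).round(4), cast("top",f([(655,368)]),.206))
E
```

```text
[[ 0.6239  0.1282  0.104 ]
 [ 0.5848 -0.1114  0.104 ]
 [ 0.5864  0.1438  0.104 ]
 [ 0.5466 -0.1026  0.104 ]
 [ 0.752   0.1115  0.104 ]
 [ 0.7128 -0.1311  0.104 ]
 [ 0.4803  0.1577  0.104 ]
 [ 0.4406 -0.0867  0.104 ]]
plate [[ 0.7727  0.2123  0.004 ]
 [ 0.4781  0.2605  0.004 ]
 [ 0.4201 -0.0906  0.004 ]]
collar [[ 0.5736 -0.0781  0.006 ]]
rack tops [[ 0.5076 -0.245   0.126 ]
 [ 0.4836 -0.354   0.126 ]
 [ 0.4354 -0.2272  0.126 ]
 [ 0.4677 -0.2971  0.126 ]] [[ 0.46763136 -0.28080653  0.206     ]]
```

```bash
python3 - <<'E'
from h import *
print(go([.468,-.283,.30],167.6), go([.468,-.283,.30],-12.4))
E
```

```text
(array([-292. ,  212.3,  -74. ]), array([ 0.08, -0.04, 38.97])) (array([-292. ,  212.3,  -74. ]), array([ 5.0000e-02,  1.0000e-01, -1.4103e+02]))
```

>>> {"name": "apply_moves", "arguments": {"deltas": [{"fingers": 87, "delta_pos": [0, 0, -50], "angular": [0, 0, 0]}, {"fingers": 87, "delta_pos": [-40, 28, -74], "angular": [0, 0, 6]}, {"fingers": 87, "delta_pos": [-80, 56, -74], "angular": [0, 0, 13]}, {"fingers": 87, "delta_pos": [-120, 86, -74], "angular": [0, 0, 20]}, {"fingers": 87, "delta_pos": [-160, 115, -74], "angular": [0, 0, 26]}, {"fingers": 87, "delta_pos": [-198, 144, -74], "angular": [0, 0, 32]}, {"fingers": 87, "delta_pos": [-236, 172, -74], "angular": [0, 0, 36]}, {"fingers": 87, "delta_pos": [-274, 200, -74], "angular": [0, 0, 39]}, {"fingers": 87, "delta_pos": [-292, 212, -74], "angular": [0, 0, 39]}, {"fingers": 87, "delta_pos": [-292, 212, -74], "angular": [0, 0, 39]}]}}

```text
clock: 1.1
tool_pos: [0.4694, -0.2809, 0.3004]
orientation: [180.0, -0.0, 167.8]
force: [0.2, 0.3, -0.6]
opening: 0.0872
gripper_force: 0.0
```

```bash
python3 - <<'E'
from h import *
T=look("w1");np.save("T1.npy",T);print(T.round(4),ctrl.get_obs()['clock'])
E
```

```text
[[-9.773e-01  2.118e-01  1.000e-04  4.694e-01]
 [ 2.118e-01  9.773e-01  5.000e-04 -2.809e-01]
 [ 0.000e+00  5.000e-04 -1.000e+00  3.004e-01]
 [ 0.000e+00  0.000e+00  0.000e+00  1.000e+00]] 1.15
```

View pics/w1.png

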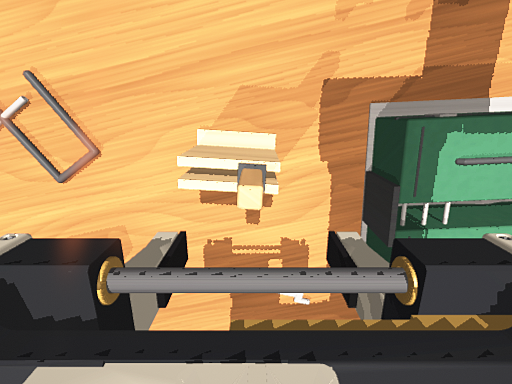

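```bash
python3 - <<'E'
from h import *
T=np.load("T1.npy")
print("handletop",cast("wrist",[(250,197),(237,186),(262,186),(237,208),(262,208)],.212,T).round(4))
c=cast("wrist",[(178,164),(280,166),(178,188),(279,193)],.126,T);print("boards",c.round(4),np.degrees(np.arctan2(*(c[1]-c[0])[[1,0]])),np.degrees(np.arctan2(*(c[3]-c[2])[[1,0]])))
c=cast("wrist",[(238,165),(266,166)],.132,T);print("plate",c.round(4))
im=cv2.imread("pics/w1.png")[120:220,165:295];cv2.imwrite("pics/w1c.png",cv2.resize(im,None,fx=6,fy=6,interpolation=cv2.INTER_NEAREST))
E
```

```text
handletop [[ 0.4651 -0.2864  0.212 ]
 [ 0.4523 -0.2956  0.212 ]
 [ 0.4572 -0.2734  0.212 ]
 [ 0.473  -0.3006  0.212 ]
 [ 0.478  -0.2778  0.212 ]]
boards [[ 0.4319 -0.3694  0.126 ]
 [ 0.4604 -0.2504  0.126 ]
 [ 0.4605 -0.3782  0.126 ]
 [ 0.4933 -0.258   0.126 ]] 76.55782538864979 74.74322204237502
plate [[ 0.4474 -0.2988  0.132 ]
 [ 0.4556 -0.2668  0.132 ]]
```

View pics/w1c.png

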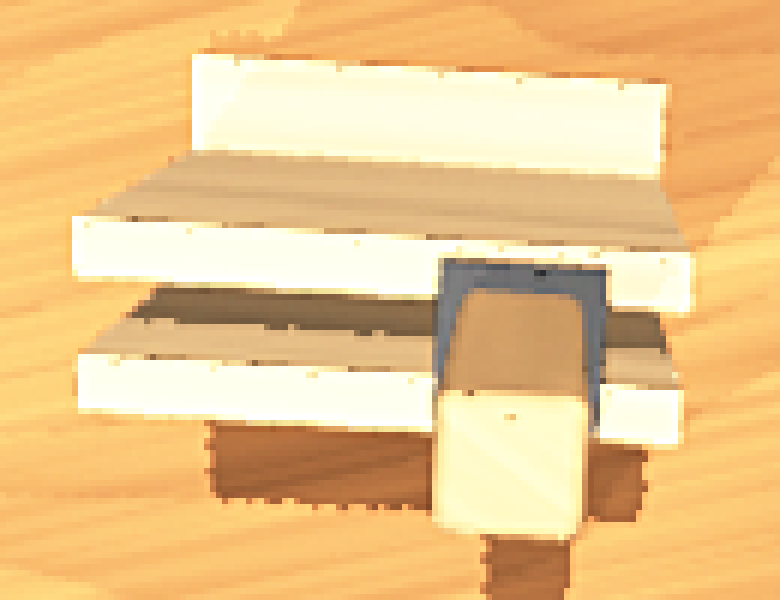

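```bash
python3 - <<'E'
from h import *
T=np.load("T1.npy")
f=lambda L:[(165+(x+.5)/6-.5,120+(y+.5)/6-.5) for x,y in L]
P=cast("wrist",f([(75,217),(693,253),(75,275),(693,315),(80,353),(683,388),(78,408),(680,445)]),.126,T)
d=P[1::2]-P[::2];print(np.degrees(np.arctan2(d[:,1],d[:,0])),np.linalg.norm(d,axis=1))
L=P[::2].mean(0);Rr=P[1::2].mean(0);u=(Rr-L)/np.linalg.norm(Rr-L);print("axis",np.degrees(np.arctan2(u[1],u[0])),"shaft est",L+u*.09,Rr-u*.034)
P=cast("wrist",f([(441,259),(606,268)]),.132,T);d=P[1]-P[0];print("plate",np.degrees(np.arctan2(d[1],d[0])),np.linalg.norm(d),P.mean(0)+.017*np.array([-u[1],u[0],0])*-1)
Q=cast("wrist",f([(437,392),(588,396),(583,538),(433,525)]),.212,T);print(Q.mean(0))
for i,j in((0,1),(3,2),(3,0),(2,1)):
    d=Q[j]-Q[i];print(np.degrees(np.arctan2(d[1],d[0])),np.linalg.norm(d))
E
```

```text
[74.33932829 73.92673045 74.26898694 74.03001066] [0.12285639 0.12420212 0.12281588 0.12388092]
axis 74.1404380622478 shaft est [ 0.46566092 -0.28640694  0.126     ] [ 0.46550741 -0.28694727  0.126     ]
plate 74.54107013753527 0.0324139196115713 [ 0.46547396 -0.28707234  0.132     ]
[ 0.46487138 -0.28667597  0.212     ]
76.12538550726583 0.022910489117314924
72.44001965315924 0.023419528660714433
164.86170362765463 0.021384023508791365
166.09788052360307 0.022884172307986422
```

```bash
python3 - <<'E'
from h import *
print(go([.4653,-.2866,.156],164.2))
E
```

```text
(array([  2.4,  -5.2, 144.3]), array([ 0.01, -0.02,  3.53]))
```

>>> {"name": "apply_moves", "arguments": {"deltas": [{"fingers": 87, "delta_pos": [2.4, -5.2, 40], "angular": [0, 0, 3.5]}, {"fingers": 87, "delta_pos": [2.4, -5.2, 80], "angular": [0, 0, 3.5]}, {"fingers": 87, "delta_pos": [2.4, -5.2, 115], "angular": [0, 0, 3.5]}, {"fingers": 87, "delta_pos": [2.4, -5.2, 138], "angular": [0, 0, 3.5]}, {"fingers": 87, "delta_pos": [2.4, -5.2, 144.3], "angular": [0, 0, 3.5]}, {"fingers": 30, "delta_pos": [2.4, -5.2, 144.3], "angular": [0, 0, 3.5]}, {"fingers": 10, "delta_pos": [2.4, -5.2, 144.3], "angular": [0, 0, 3.5]}, {"fingers": 10, "delta_pos": [2.4, -5.2, 144.3], "angular": [0, 0, 3.5]}, {"fingers": 10, "delta_pos": [2.4, -5.2, 144.3], "angular": [0, 0, 3.5]}, {"fingers": 10, "delta_pos": [2.4, -5.2, 144.3], "angular": [0, 0, 3.5]}]}}

```text
clock: 2.15
tool_pos: [0.4651, -0.2881, 0.1571]
orientation: [180.0, 0.1, 164.1]
force: [0.3, -0.1, -0.1]
opening: 0.0525
gripper_force: 0.0
```

>>> {"name": "apply_moves", "arguments": {"deltas": [{"fingers": 10, "delta_pos": [0, 0, 0], "angular": [0, 0, 0]}, {"fingers": 10, "delta_pos": [0, 0, 0], "angular": [0, 0, 0]}, {"fingers": 10, "delta_pos": [0, 0, 0], "angular": [0, 0, 0]}, {"fingers": 10, "delta_pos": [0, 0, 0], "angular": [0, 0, 0]}, {"fingers": 10, "delta_pos": [0, 0, 0], "angular": [0, 0, 0]}, {"fingers": 10, "delta_pos": [0, 0, 0], "angular": [0, 0, 0]}, {"fingers": 10, "delta_pos": [0, 0, 0], "angular": [0, 0, 0]}]}}

```text
clock: 2.85
tool_pos: [0.4648, -0.2879, 0.1562]
orientation: [180.0, 0.0, 164.1]
force: [-0.5, 0.9, -0.0]
opening: 0.0238
gripper_force: 30.0
```

```bash
python3 - <<'E'
from h import *
print(go([.5926,.048,.30],170.8))
E
```

```text
(array([ -30.7,  358.1, -143.7]), array([ 0.01,  0.  , -6.73]))
```

>>> {"name": "apply_moves", "arguments": {"deltas": [{"fingers": 10, "delta_pos": [0, 0, -15], "angular": [0, 0, 0]}, {"fingers": 10, "delta_pos": [0, 0, -35], "angular": [0, 0, 0]}, {"fingers": 10, "delta_pos": [0, 0, -65], "angular": [0, 0, 0]}, {"fingers": 10, "delta_pos": [0, 0, -100], "angular": [0, 0, 0]}, {"fingers": 10, "delta_pos": [0, 0, -130], "angular": [0, 0, 0]}, {"fingers": 10, "delta_pos": [0, 0, -144], "angular": [0, 0, 0]}, {"fingers": 10, "delta_pos": [0, 0, -144], "angular": [0, 0, 0]}]}}

```text
clock: 3.55
tool_pos: [0.4655, -0.2884, 0.3023]
orientation: [-180.0, 0.2, 164.1]
force: [-0.3, 1.4, -2.2]
opening: 0.024
gripper_force: 30.0
```

>>> {"name": "apply_moves", "arguments": {"deltas": [{"fingers": 10, "delta_pos": [-2, 20, 0], "angular": [0, 0, 0]}, {"fingers": 10, "delta_pos": [-5, 60, 0], "angular": [0, 0, -1]}, {"fingers": 10, "delta_pos": [-9, 105, 0], "angular": [0, 0, -2]}, {"fingers": 10, "delta_pos": [-13, 153, 0], "angular": [0, 0, -3]}, {"fingers": 10, "delta_pos": [-17, 201, 0], "angular": [0, 0, -4]}, {"fingers": 10, "delta_pos": [-21, 249, 0], "angular": [0, 0, -5]}, {"fingers": 10, "delta_pos": [-25, 297, 0], "angular": [0, 0, -6]}, {"fingers": 10, "delta_pos": [-29, 338, 0], "angular": [0, 0, -6.7]}, {"fingers": 10, "delta_pos": [-31, 358, 0], "angular": [0, 0, -6.7]}, {"fingers": 10, "delta_pos": [-31, 358, 0], "angular": [0, 0, -6.7]}]}}

```text
clock: 4.55
tool_pos: [0.5929, 0.05, 0.2978]
orientation: [-179.9, -0.2, 170.9]
force: [-1.1, -0.1, -1.6]
opening: 0.024
gripper_force: 30.0
```

```bash
python3 - <<'E'
from h import *
T=look("w2");np.save("T2.npy",T);print(T.round(4),ctrl.get_obs()['clock'])
im=ctrl.snapshot("top")[:,:,::-1]
cv2.imwrite("pics/w2b.png",np.hstack([cv2.resize(cv2.imread("pics/w2.png"),None,fx=1,fy=1)[:,:],cv2.resize(im[100:260,160:300],(280,384)[:2][0:2] if 0 else (280,320)).copy() if 0 else cv2.copyMakeBorder(cv2.resize(im[110:250,165:295],(280,302)),0,82,0,0,cv2.BORDER_CONSTANT)]))
E
```

```text
[[-9.874e-01  1.580e-01 -3.300e-03  5.929e-01]
 [ 1.580e-01  9.874e-01 -7.000e-04  5.000e-02]
 [ 3.100e-03 -1.200e-03 -1.000e+00  2.978e-01]
 [ 0.000e+00  0.000e+00  0.000e+00  1.000e+00]] 4.6
```

View pics/w2b.png

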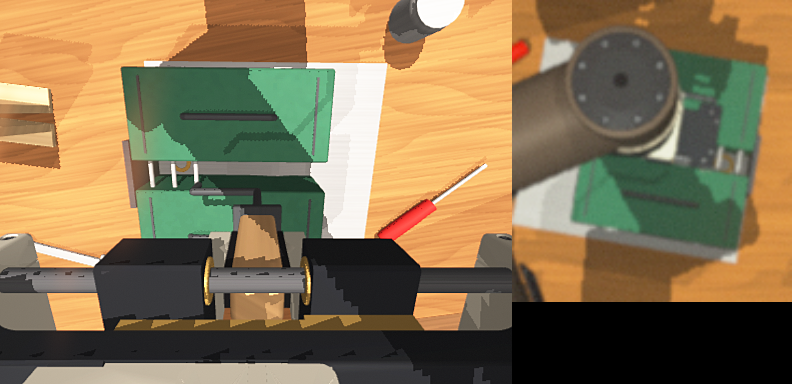

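```bash
python3 - <<'E'
import cv2
im=cv2.imread("pics/w2.png")[140:230,110:350]
cv2.imwrite("pics/w2c.png",cv2.resize(im,(792,297),interpolation=cv2.INTER_CUBIC))
E
```

```text
(no output)
```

View pics/w2c.png

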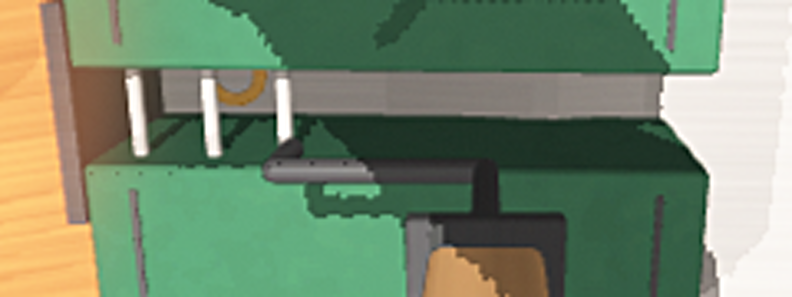

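```bash
python3 - <<'E'
from h import *
T=np.load("T2.npy")
f=lambda L:[(110+(x+.5)/3.3-.5,140+(y+.5)/3.3-.5) for x,y in L]
P=cast("wrist",f([(72,65),(718,73),(90,168),(708,178)]),.104,T);d=P[1::2]-P[::2]
print(P.round(4),np.degrees(np.arctan2(d[:,1],d[:,0])),np.linalg.norm(d,axis=1))
m0,m1=(P[0]+P[2])/2,(P[1]+P[3])/2;u=(m1-m0)/np.linalg.norm(m1-m0);x=np.array([u[1],-u[0],0])
mid=(m0+m1)/2;org=mid-u*.015
print("axis",np.degrees(np.arctan2(u[1],u[0])),"origin",org,"gapw",(P[2:]-P[:2])@x)
loc=lambda p:np.c_[(p-org)@x,(p-org)@u]*1e3
print("collar bottom,left,right",loc(cast("wrist",f([(240,106)]),.008,T)),loc(cast("wrist",f([(213,76),(268,76)]),.008,T)))
print("bars mid y",loc(cast("wrist",f([(137,112),(211,112),(285,112)]),.089,T)))
print("toe-end of foot",loc(cast("wrist",f([(264,168)]),.1776,T)), "tcp",loc(T[None,:3,3]))
np.savez("chest.npz",org=org,x=x,u=u)
E
```

```text
[[ 0.5473 -0.1034  0.104 ]
 [ 0.5897  0.1406  0.104 ]
 [ 0.588  -0.1082  0.104 ]
 [ 0.631   0.133   0.104 ]] [80.13660168 79.89678488] [0.24761666 0.24498645]
axis 80.01733351950674 origin [0.58639484 0.00073187 0.104     ] gapw [0.04096111 0.041992  ]
collar bottom,left,right [[ 15.27159754 -71.76311909]] [[  0.51305564 -84.02349565]
 [  0.1214284  -57.11987429]]
bars mid y [[ 9.07676520e-01 -9.19200331e+01]
 [ 4.68817700e-01 -6.19080420e+01]
 [ 3.00771827e-02 -3.19041413e+01]]
toe-end of foot [[ -1.58873221 -19.91135477]] tcp [[-2.10125743 49.70519844]]
```

```bash
cat >> h.py <<'E'
def chest(x,y,toe,yaw=170.1):
    c=np.load("chest.npz");p=c['org']+c['x']*x/1e3+c['u']*y/1e3;p[2]=toe/1e3+.1502
    return go(p,yaw)
def where():
    c=np.load("chest.npz");o=ctrl.get_obs();d=o['tool_pos']-c['org']
    print("x %.1f y %.1f toe %.1f"%(d@c['x']*1e3,d@c['u']*1e3,(o['tool_pos'][2]-.1502)*1e3),o['orientation'].round(2),o['force'].round(1),o['moment'].round(2),o['clock'])
E
python3 - <<'E'
from h import *
where();print(chest(-.5,50,25),chest(-.5,-5,25))
E
```

```text
x -2.4 y 47.2 toe 148.5 [-1.7993e+02 -1.4000e-01  1.7081e+02] [-0.4  1.  -1.6] [-0.1  -0.03  0.02] 4.65
(array([ -2.2,   2.9, 123.5]), array([-0.07, -0.14,  0.71])) (array([ -1.5, -52.1, 123.6]), array([-0.07, -0.14,  0.71]))
```

>>> {"name": "apply_moves", "arguments": {"deltas": [{"fingers": 10, "delta_pos": [-2.2, 3, 20], "angular": [0, 0, 0.7]}, {"fingers": 10, "delta_pos": [-2.2, 3, 40], "angular": [0, 0, 0.7]}, {"fingers": 10, "delta_pos": [-2.2, 3, 60], "angular": [0, 0, 0.7]}, {"fingers": 10, "delta_pos": [-2.2, 3, 80], "angular": [0, 0, 0.7]}, {"fingers": 10, "delta_pos": [-2.2, 3, 100], "angular": [0, 0, 0.7]}, {"fingers": 10, "delta_pos": [-2.2, 3, 115], "angular": [0, 0, 0.7]}, {"fingers": 10, "delta_pos": [-2.2, 3, 122], "angular": [0, 0, 0.7]}, {"fingers": 10, "delta_pos": [-2.2, 3, 122], "angular": [0, 0, 0.7]}, {"fingers": 10, "delta_pos": [-2.2, 3, 122], "angular": [0, 0, 0.7]}]}}

```text
clock: 5.55
tool_pos: [0.5958, 0.0498, 0.179]
orientation: [180.0, 0.0, 170.0]
force: [0.0, 0.2, -0.9]
opening: 0.0237
gripper_force: 30.0
```

```bash
python3 - <<'E'
from h import *
where();print(chest(-.5,-5,22))
E
```

```text
x 0.7 y 49.9 toe 28.8 [1.7999e+02 5.0000e-02 1.7004e+02] [ 0.   0.2 -0.9] [-0.03 -0.13 -0.  ] 5.55
(array([  1.3, -54.9,   6.8]), array([ 0.01,  0.05, -0.06]))
```

>>> {"name": "apply_moves", "arguments": {"deltas": [{"fingers": 10, "delta_pos": [1, -8, 2], "angular": [0, 0, 0]}, {"fingers": 10, "delta_pos": [1, -18, 4], "angular": [0, 0, 0]}, {"fingers": 10, "delta_pos": [1, -30, 5], "angular": [0, 0, 0]}, {"fingers": 10, "delta_pos": [1, -42, 5], "angular": [0, 0, 0]}, {"fingers": 10, "delta_pos": [1, -51, 5], "angular": [0, 0, 0]}, {"fingers": 10, "delta_pos": [1, -55, 5], "angular": [0, 0, 0]}, {"fingers": 10, "delta_pos": [1, -55, 5], "angular": [0, 0, 0]}, {"fingers": 10, "delta_pos": [1, -55, 5], "angular": [0, 0, 0]}]}}

```text
clock: 6.35
tool_pos: [0.5852, -0.0036, 0.1733]
orientation: [180.0, 0.0, 170.1]
force: [-0.7, 0.7, -2.7]
opening: 0.0237
gripper_force: 30.0
```

```bash
python3 - <<'E'
from h import *
where();print(chest(-.5,-5,10))
T=look("w3");np.save("T3.npy",T)
im=cv2.imread("pics/w3.png")[130:240,200:400]
cv2.imwrite("pics/w3c.png",cv2.resize(im,(800,440),interpolation=cv2.INTER_CUBIC))
E
```

```text
x -0.4 y -4.5 toe 23.1 [1.7999e+02 1.0000e-02 1.7006e+02] [-0.7  0.7 -2.7] [ 0.01 -0.08 -0.02] 6.35
(array([ 0.1, -0.5, 13.1]), array([ 0.01,  0.01, -0.04]))
```

View pics/w3.png

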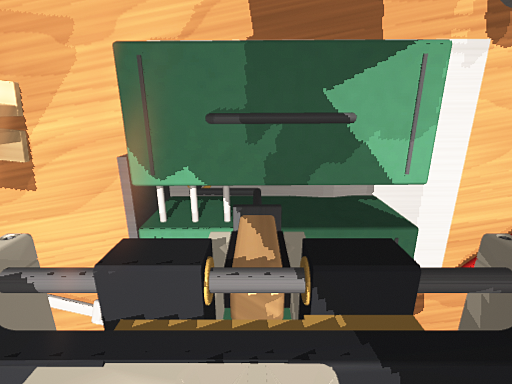

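>>> {"name": "apply_moves", "arguments": {"deltas": [{"fingers": 10, "delta_pos": [0, -0.5, 6], "angular": [0, 0, 0]}, {"fingers": 10, "delta_pos": [0, -0.5, 11], "angular": [0, 0, 0]}, {"fingers": 10, "delta_pos": [0, -0.5, 13], "angular": [0, 0, 0]}, {"fingers": 10, "delta_pos": [0, -0.5, 14], "angular": [0, 0, 0]}, {"fingers": 10, "delta_pos": [0, -0.5, 15], "angular": [0, 0, 0]}, {"fingers": 10, "delta_pos": [0, -0.5, 15], "angular": [0, 0, 0]}]}}

```text
clock: 7.0
tool_pos: [0.585, -0.0041, 0.1582]
orientation: [-180.0, -0.0, 170.1]
force: [-0.1, -0.7, -2.9]
opening: 0.0239
gripper_force: 30.0
```

>>> {"name": "apply_moves", "arguments": {"deltas": [{"fingers": 10, "delta_pos": [0, 0, 1], "angular": [0, 0, 0]}, {"fingers": 10, "delta_pos": [0, 0, 2], "angular": [0, 0, 0]}, {"fingers": 10, "delta_pos": [0, 0, 2], "angular": [0, 0, 0]}]}}

```text
clock: 7.3
tool_pos: [0.5848, -0.0042, 0.1562]
orientation: [-180.0, -0.0, 170.1]
force: [-0.1, 0.1, -2.6]
opening: 0.0237
gripper_force: 30.0
```

>>> {"name": "apply_moves", "arguments": {"deltas": [{"fingers": 10, "delta_pos": [0, 0, 1], "angular": [0, 0, 0]}, {"fingers": 10, "delta_pos": [0, 0, 1], "angular": [0, 0, 0]}]}}

```text
clock: 7.5
tool_pos: [0.5849, -0.0042, 0.1552]
orientation: [180.0, -0.0, 170.1]
force: [-0.8, 0.6, -2.4]
opening: 0.0238
gripper_force: 30.0
```

>>> {"name": "apply_moves", "arguments": {"deltas": [{"fingers": 10, "delta_pos": [0, 0, 1], "angular": [0, 0, 0]}, {"fingers": 10, "delta_pos": [0, 0, 1], "angular": [0, 0, 0]}]}}

```text
clock: 7.7
tool_pos: [0.5849, -0.0041, 0.1542]
orientation: [-180.0, -0.0, 170.1]
force: [-0.4, 0.3, -2.4]
opening: 0.0237
gripper_force: 30.0
```

>>> {"name": "apply_moves", "arguments": {"deltas": [{"fingers": 10, "delta_pos": [0, 0, 0.7], "angular": [0, 0, 0]}, {"fingers": 10, "delta_pos": [0, 0, 0.7], "angular": [0, 0, 0]}]}}

```text
clock: 7.9
tool_pos: [0.5851, -0.0042, 0.1539]
orientation: [-180.0, 0.0, 170.1]
force: [-0.2, 0.8, 1.2]
opening: 0.024
gripper_force: 30.0
```

>>> {"name": "apply_moves", "arguments": {"deltas": [{"fingers": 10, "delta_pos": [0, 0, 0.7], "angular": [0, 0, 0]}, {"fingers": 10, "delta_pos": [0, 0, 0.7], "angular": [0, 0, 0]}]}}

```text
clock: 8.1
tool_pos: [0.5852, -0.0041, 0.1536]
orientation: [180.0, 0.0, 170.1]
force: [-1.8, 1.0, 4.1]
opening: 0.0239
gripper_force: 30.0
```

>>> {"name": "apply_moves", "arguments": {"deltas": [{"fingers": 10, "delta_pos": [0, 3, -0.3], "angular": [0, 0, 0]}, {"fingers": 10, "delta_pos": [0, 6, -0.3], "angular": [0, 0, 0]}, {"fingers": 10, "delta_pos": [0, 9, -0.3], "angular": [0, 0, 0]}, {"fingers": 10, "delta_pos": [0, 12, -0.3], "angular": [0, 0, 0]}, {"fingers": 10, "delta_pos": [0, 15, -0.3], "angular": [0, 0, 0]}, {"fingers": 10, "delta_pos": [0, 18, -0.3], "angular": [0, 0, 0]}]}}

```text
clock: 8.7
tool_pos: [0.5881, 0.0135, 0.1533]
orientation: [-180.0, -0.0, 170.1]
force: [-1.4, -6.1, 4.2]
opening: 0.0239
gripper_force: 30.1
```

```bash
python3 - <<'E'
from h import *
where()
E
```

```text
x -0.6 y 12.9 toe 3.1 [-179.96   -0.    170.08] [-1.4 -6.1  4.2] [-3.02  0.45  0.01] 8.7
```

>>> {"name": "apply_moves", "arguments": {"deltas": [{"fingers": 10, "delta_pos": [0, 3, -0.3], "angular": [0, 0, 0]}, {"fingers": 10, "delta_pos": [0, 6, -0.3], "angular": [0, 0, 0]}, {"fingers": 10, "delta_pos": [0, 9, -0.3], "angular": [0, 0, 0]}, {"fingers": 10, "delta_pos": [0, 12, -0.3], "angular": [0, 0, 0]}]}}

```text
clock: 9.1
tool_pos: [0.5901, 0.0256, 0.1534]
orientation: [-180.0, -0.0, 170.1]
force: [-1.2, -4.6, 4.4]
opening: 0.0239
gripper_force: 30.1
```

>>> {"name": "apply_moves", "arguments": {"deltas": [{"fingers": 10, "delta_pos": [0, 3, 0], "angular": [0, 0, 0]}, {"fingers": 10, "delta_pos": [0, 6, 0], "angular": [0, 0, 0]}, {"fingers": 10, "delta_pos": [0, 9, 0], "angular": [0, 0, 0]}]}}

```text
clock: 9.4
tool_pos: [0.5917, 0.0345, 0.1534]
orientation: [-180.0, -0.0, 170.1]
force: [-0.1, -5.0, 4.5]
opening: 0.0236
gripper_force: 30.1
```

>>> {"name": "apply_moves", "arguments": {"deltas": [{"fingers": 10, "delta_pos": [0, 3, 0], "angular": [0, 0, 0]}, {"fingers": 10, "delta_pos": [0, 6, 0], "angular": [0, 0, 0]}, {"fingers": 10, "delta_pos": [0, 9, 0], "angular": [0, 0, 0]}]}}

```text
clock: 9.7
tool_pos: [0.5932, 0.0434, 0.1534]
orientation: [180.0, -0.0, 170.1]
force: [-0.0, -4.0, 3.9]
opening: 0.0238
gripper_force: 30.1
```

>>> {"name": "apply_moves", "arguments": {"deltas": [{"fingers": 10, "delta_pos": [0, 3, 0], "angular": [0, 0, 0]}, {"fingers": 10, "delta_pos": [0, 6, 0], "angular": [0, 0, 0]}, {"fingers": 10, "delta_pos": [0, 9, 0], "angular": [0, 0, 0]}]}}

```text
clock: 10.0
tool_pos: [0.5948, 0.0522, 0.1535]
orientation: [-180.0, -0.0, 170.1]
force: [-0.7, -4.4, 4.2]
opening: 0.0243
gripper_force: 30.1
```

```bash
python3 - <<'E'
from h import *
where()
T=look("w4");im=cv2.imread("pics/w4.png")[150:250,120:350]
hsv=cv2.cvtColor(im,cv2.COLOR_BGR2HSV);
cv2.imwrite("pics/w4c.png",cv2.resize(im,(782,340),interpolation=cv2.INTER_CUBIC))
E
```

```text
x -0.7 y 52.2 toe 3.3 [-180.     -0.    170.07] [-0.7 -4.4  4.2] [-2.72  0.46  0.03] 10.0
```

View pics/w4c.png

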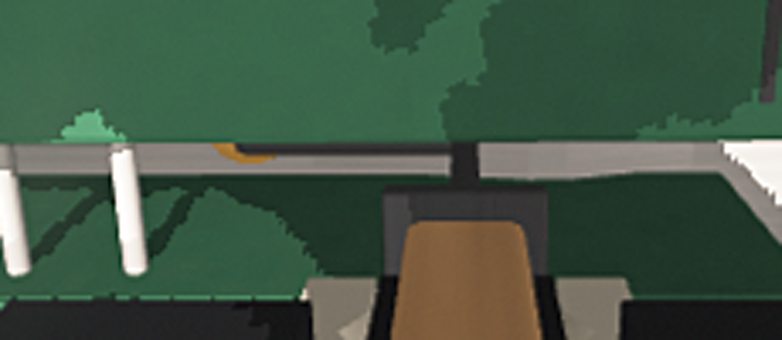

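>>> {"name": "apply_moves", "arguments": {"deltas": [{"fingers": 10, "delta_pos": [0, 3, 0], "angular": [0, 0, 0]}, {"fingers": 10, "delta_pos": [0, 6, 0], "angular": [0, 0, 0]}, {"fingers": 10, "delta_pos": [0, 9, 0], "angular": [0, 0, 0]}]}}

```text
clock: 10.35
tool_pos: [0.5963, 0.061, 0.1534]
orientation: [-180.0, -0.0, 170.1]
force: [-1.1, -4.9, 4.2]
opening: 0.0239
gripper_force: 30.1
```

>>> {"name": "apply_moves", "arguments": {"deltas": [{"fingers": 10, "delta_pos": [0, 3, 0], "angular": [0, 0, 0]}, {"fingers": 10, "delta_pos": [0, 6, 0], "angular": [0, 0, 0]}, {"fingers": 10, "delta_pos": [0, 9, 0], "angular": [0, 0, 0]}]}}

```text
clock: 10.65
tool_pos: [0.5977, 0.0696, 0.1535]
orientation: [-180.0, -0.0, 170.1]
force: [-0.7, -5.8, 4.3]
opening: 0.0236
gripper_force: 30.1
```

>>> {"name": "apply_moves", "arguments": {"deltas": [{"fingers": 10, "delta_pos": [0, 3, 0], "angular": [0, 0, 0]}, {"fingers": 10, "delta_pos": [0, 6, 0], "angular": [0, 0, 0]}, {"fingers": 10, "delta_pos": [0, 9, 0], "angular": [0, 0, 0]}]}}

```text
clock: 10.95
tool_pos: [0.599, 0.078, 0.1535]
orientation: [-179.9, -0.0, 170.1]
force: [-1.1, -7.3, 5.5]
opening: 0.0245
gripper_force: 30.5
```

>>> {"name": "apply_moves", "arguments": {"deltas": [{"fingers": 10, "delta_pos": [0, 3, 0], "angular": [0, 0, 0]}, {"fingers": 10, "delta_pos": [0, 6, 0], "angular": [0, 0, 0]}, {"fingers": 10, "delta_pos": [0, 9, 0], "angular": [0, 0, 0]}]}}

```text
clock: 11.25
tool_pos: [0.6005, 0.0867, 0.1535]
orientation: [-179.9, -0.1, 170.1]
force: [-1.4, -7.0, 5.5]
opening: 0.0251
gripper_force: 30.9
```

>>> {"name": "apply_moves", "arguments": {"deltas": [{"fingers": 10, "delta_pos": [0, 3, -0.3], "angular": [0, 0, 0]}, {"fingers": 10, "delta_pos": [0, 6, -0.6], "angular": [0, 0, 0]}]}}

```text
clock: 11.45
tool_pos: [0.6014, 0.0925, 0.154]
orientation: [-179.9, -0.1, 170.1]
force: [-0.6, -7.0, 5.4]
opening: 0.0251
gripper_force: 31.0
```

```bash
python3 - <<'E'
from h import *
where()
T=look("w5");hsv=cv2.cvtColor(cv2.imread("pics/w5.png"),cv2.COLOR_BGR2HSV)
m=cv2.inRange(hsv,(10,120,80),(28,255,255))[170:205,150:300]
ys,xs=np.nonzero(m);print(len(xs),(xs.min()+150,xs.max()+150,ys.min()+170,ys.max()+170) if len(xs) else 0)
c=np.load("chest.npz")
for z in(.008,.012):
  p=cast("wrist",np.c_[[xs.min()+150,xs.max()+150],[ys.min()+170]*2],z,T)-c['org'];print((p@c['u']*1e3).round(1),(p@c['x']*1e3).round(1))
E
```

```text
x -1.1 y 92.9 toe 3.8 [-1.7987e+02 -7.0000e-02  1.7008e+02] [-0.6 -7.   5.4] [-4.48  0.74  0.02] 11.45
54 (np.int64(177), np.int64(194), np.int64(192), np.int64(198))
[ 2.3 21.5] [7.7 7.7]
[ 3.5 22.5] [6.6 6.6]
```

>>> {"name": "apply_moves", "arguments": {"deltas": [{"fingers": 10, "delta_pos": [0, 3, -0.6], "angular": [0, 0, 0]}, {"fingers": 10, "delta_pos": [0, 6, -1.1], "angular": [0, 0, 0]}]}}

```text
clock: 11.7
tool_pos: [0.6025, 0.0984, 0.1551]
orientation: [-179.9, -0.1, 170.1]
force: [-1.6, -6.9, 5.0]
opening: 0.0255
gripper_force: 31.0
```

>>> {"name": "apply_moves", "arguments": {"deltas": [{"fingers": 10, "delta_pos": [0, 3, -0.5], "angular": [0, 0, 0]}, {"fingers": 10, "delta_pos": [0, 6, -1], "angular": [0, 0, 0]}]}}

```text
clock: 11.9
tool_pos: [0.6035, 0.1043, 0.1561]
orientation: [-179.9, -0.1, 170.1]
force: [-1.3, -7.4, 6.3]
opening: 0.0249
gripper_force: 31.0
```

>>> {"name": "apply_moves", "arguments": {"deltas": [{"fingers": 10, "delta_pos": [0, 3, -0.7], "angular": [0, 0, 0]}, {"fingers": 10, "delta_pos": [0, 6, -1.3], "angular": [0, 0, 0]}, {"fingers": 10, "delta_pos": [0, 9, -1.8], "angular": [0, 0, 0]}]}}

```text
clock: 12.2
tool_pos: [0.605, 0.1132, 0.1578]
orientation: [-179.9, -0.1, 170.1]
force: [-1.7, -7.8, 4.6]
opening: 0.0254
gripper_force: 30.9
```

>>> {"name": "apply_moves", "arguments": {"deltas": [{"fingers": 10, "delta_pos": [0, 3, -0.6], "angular": [0, 0, 0]}, {"fingers": 10, "delta_pos": [0, 6, -1.1], "angular": [0, 0, 0]}]}}

```text
clock: 12.4
tool_pos: [0.606, 0.119, 0.1589]
orientation: [-179.9, -0.1, 170.1]
force: [-0.8, -7.2, 4.6]
opening: 0.0247
gripper_force: 30.9
```

>>> {"name": "apply_moves", "arguments": {"deltas": [{"fingers": 10, "delta_pos": [0, 3, -0.5], "angular": [0, 0, 0]}, {"fingers": 10, "delta_pos": [0, 6, -1.0], "angular": [0, 0, 0]}]}}

```text
clock: 12.6
tool_pos: [0.607, 0.1249, 0.1599]
orientation: [-179.9, -0.1, 170.1]
force: [-1.1, -6.8, 4.6]
opening: 0.0254
gripper_force: 30.9
```

>>> {"name": "apply_moves", "arguments": {"deltas": [{"fingers": 10, "delta_pos": [0, 3, -0.4], "angular": [0, 0, 0]}, {"fingers": 10, "delta_pos": [0, 6, -0.8], "angular": [0, 0, 0]}]}}

```text
clock: 12.8
tool_pos: [0.608, 0.1308, 0.1607]
orientation: [-179.9, -0.1, 170.1]
force: [-1.5, -7.6, 4.7]
opening: 0.0256
gripper_force: 31.1
```

>>> {"name": "apply_moves", "arguments": {"deltas": [{"fingers": 10, "delta_pos": [0, 3, -0.4], "angular": [0, 0, 0]}, {"fingers": 10, "delta_pos": [0, 6, -0.7], "angular": [0, 0, 0]}]}}

```text
clock: 13.0
tool_pos: [0.609, 0.1366, 0.1614]
orientation: [-179.9, -0.1, 170.1]
force: [-1.1, -7.0, 4.7]
opening: 0.0256
gripper_force: 31.2
```

>>> {"name": "apply_moves", "arguments": {"deltas": [{"fingers": 10, "delta_pos": [0, 3, -0.3], "angular": [0, 0, 0]}, {"fingers": 10, "delta_pos": [0, 6, -0.6], "angular": [0, 0, 0]}]}}

```text
clock: 13.2
tool_pos: [0.6101, 0.1425, 0.162]
orientation: [-179.8, -0.1, 170.1]
force: [-1.5, -7.8, 5.7]
opening: 0.0259
gripper_force: 31.3
```

>>> {"name": "apply_moves", "arguments": {"deltas": [{"fingers": 10, "delta_pos": [0, 3, -0.5], "angular": [0, 0, 0]}, {"fingers": 10, "delta_pos": [0, 6, -0.9], "angular": [0, 0, 0]}]}}

```text
clock: 13.4
tool_pos: [0.6112, 0.1486, 0.1629]
orientation: [-179.9, -0.1, 170.1]
force: [-2.1, -6.8, 6.1]
opening: 0.0254
gripper_force: 31.0
```

>>> {"name": "apply_moves", "arguments": {"deltas": [{"fingers": 10, "delta_pos": [0, 3, -0.2], "angular": [0, 0, 0]}, {"fingers": 10, "delta_pos": [0, 6, -0.3], "angular": [0, 0, 0]}]}}

```text
clock: 13.6
tool_pos: [0.6126, 0.1551, 0.1635]
orientation: [-179.9, -0.0, 170.1]
force: [-0.8, -3.4, 5.1]
opening: 0.0253
gripper_force: 30.1
```

>>> {"name": "apply_moves", "arguments": {"deltas": [{"fingers": 10, "delta_pos": [0, 2, 0], "angular": [0, 0, 0]}, {"fingers": 10, "delta_pos": [0, 4, 0], "angular": [0, 0, 0]}]}}

```text
clock: 13.8
tool_pos: [0.6136, 0.1599, 0.1634]
orientation: [180.0, 0.0, 170.1]
force: [-0.8, -1.7, 2.0]
opening: 0.0241
gripper_force: 29.4
```

>>> {"name": "apply_moves", "arguments": {"deltas": [{"fingers": 10, "delta_pos": [0, 2, 0.2], "angular": [0, 0, 0]}, {"fingers": 10, "delta_pos": [0, 4, 0.4], "angular": [0, 0, 0]}]}}

```text
clock: 14.0
tool_pos: [0.6142, 0.1644, 0.1624]
orientation: [179.9, -0.0, 170.1]
force: [0.0, -1.1, -1.1]
opening: 0.0237
gripper_force: 30.0
```

>>> {"name": "apply_moves", "arguments": {"deltas": [{"fingers": 10, "delta_pos": [0, 0, 1.2], "angular": [0, 0, 0]}]}}

```text
clock: 14.1
tool_pos: [0.6146, 0.1646, 0.1618]
orientation: [179.9, 0.0, 170.1]
force: [-0.2, 2.0, 6.8]
opening: 0.0239
gripper_force: 30.0
```

>>> {"name": "apply_moves", "arguments": {"deltas": [{"fingers": 10, "delta_pos": [0, 2, 0.8], "angular": [0, 0, 0]}, {"fingers": 10, "delta_pos": [0, 4, 1.5], "angular": [0, 0, 0]}]}}

```text
clock: 14.3
tool_pos: [0.6151, 0.1671, 0.1609]
orientation: [-180.0, 0.0, 170.1]
force: [-1.8, -2.6, 8.6]
opening: 0.0241
gripper_force: 30.0
```

>>> {"name": "apply_moves", "arguments": {"deltas": [{"fingers": 10, "delta_pos": [0, 2, 0.4], "angular": [0, 0, 0]}, {"fingers": 10, "delta_pos": [0, 4, 0.9], "angular": [0, 0, 0]}]}}

```text
clock: 14.5
tool_pos: [0.6159, 0.171, 0.1599]
orientation: [-180.0, 0.0, 170.1]
force: [0.2, -2.0, 5.1]
opening: 0.0237
gripper_force: 30.0
```

```bash
cat >> h.py <<'E'
def ring(name,box,z):
    where();T=look(name);hsv=cv2.cvtColor(cv2.imread(f"pics/{name}.png"),cv2.COLOR_BGR2HSV)
    r0,r1,c0,c1=box;m=np.zeros(hsv.shape[:2],np.uint8);m[r0:r1,c0:c1]=cv2.inRange(hsv,(10,120,80),(28,255,255))[r0:r1,c0:c1]
    n,l,s,ce=cv2.connectedComponentsWithStats(m);c=np.load("chest.npz")
    for a in s[1:]:
        if a[4]>15:
            p=cast("wrist",[(a[0],a[1]),(a[0]+a[2],a[1]+a[3])],z,T)-c['org'];print(a,"y",(p@c['u']*1e3).round(1),"x",(p@c['x']*1e3).round(1))
E
python3 -c "
from h import *
ring('w6',(150,215,120,330),.014)"
```

```text
x -0.5 y 172.8 toe 9.7 [-1.7998e+02  4.0000e-02  1.7009e+02] [ 0.2 -2.   5.1] [-1.61  0.31  0.04] 14.5
[313 150  17  65 948] y [233.4 257.6] x [-38.7  36.3]
[179 189  21   9  84] y [ 85. 108.] x [ 5.  15.7]
```

>>> {"name": "apply_moves", "arguments": {"deltas": [{"fingers": 10, "delta_pos": [0, 2, 0.6], "angular": [0, 0, 0]}, {"fingers": 10, "delta_pos": [0, 4, 1.2], "angular": [0, 0, 0]}]}}

```text
clock: 14.75
tool_pos: [0.6166, 0.175, 0.1587]
orientation: [-180.0, 0.0, 170.1]
force: [-0.6, -1.4, 6.6]
opening: 0.0242
gripper_force: 30.0
```

>>> {"name": "apply_moves", "arguments": {"deltas": [{"fingers": 10, "delta_pos": [0, 2, 0.6], "angular": [0, 0, 0]}, {"fingers": 10, "delta_pos": [0, 4, 1.2], "angular": [0, 0, 0]}]}}

```text
clock: 14.95
tool_pos: [0.6173, 0.1789, 0.1575]
orientation: [-180.0, 0.0, 170.1]
force: [0.2, -1.1, 6.0]
opening: 0.0241
gripper_force: 30.0
```

>>> {"name": "apply_moves", "arguments": {"deltas": [{"fingers": 10, "delta_pos": [0, 2, 0.5], "angular": [0, 0, 0]}, {"fingers": 10, "delta_pos": [0, 4, 1.1], "angular": [0, 0, 0]}, {"fingers": 10, "delta_pos": [0, 6, 1.7], "angular": [0, 0, 0]}]}}

```text
clock: 15.25
tool_pos: [0.6183, 0.1848, 0.1558]
orientation: [-180.0, 0.0, 170.1]
force: [0.0, -3.4, 4.8]
opening: 0.0236
gripper_force: 30.0
```

>>> {"name": "apply_moves", "arguments": {"deltas": [{"fingers": 10, "delta_pos": [0, 2, 0.5], "angular": [0, 0, 0]}, {"fingers": 10, "delta_pos": [0, 4, 1.1], "angular": [0, 0, 0]}]}}

```text
clock: 15.45
tool_pos: [0.619, 0.1888, 0.1546]
orientation: [-180.0, 0.0, 170.1]
force: [0.6, -2.6, 6.1]
opening: 0.0239
gripper_force: 30.0
```

>>> {"name": "apply_moves", "arguments": {"deltas": [{"fingers": 10, "delta_pos": [0, 2, 0.4], "angular": [0, 0, 0]}, {"fingers": 10, "delta_pos": [0, 4, 0.6], "angular": [0, 0, 0]}]}}

```text
clock: 15.65
tool_pos: [0.6195, 0.1929, 0.1537]
orientation: [-180.0, 0.0, 170.1]
force: [0.1, -3.5, 4.1]
opening: 0.0244
gripper_force: 30.0
```

>>> {"name": "apply_moves", "arguments": {"deltas": [{"fingers": 10, "delta_pos": [0, 2, 0], "angular": [0, 0, 0]}, {"fingers": 10, "delta_pos": [0, 4, 0], "angular": [0, 0, 0]}]}}

```text
clock: 15.85
tool_pos: [0.6198, 0.1966, 0.1533]
orientation: [-180.0, -0.0, 170.1]
force: [-1.0, -3.8, 3.6]
opening: 0.0239
gripper_force: 30.0
```

```bash
python3 -c "
from h import *
ring('w7',(150,215,120,300),.008)"
```

```text
x -1.0 y 198.7 toe 3.1 [-1.7995e+02 -4.0000e-02  1.7007e+02] [-1.  -3.8  3.6] [-2.15  0.21 -0.01] 15.85
[293 150   7  65 396] y [237.5 248.5] x [-39.5  35.4]
[194 172  12  16  91] y [129.1 141.4] x [-15.4   3. ]
[180 187  20  12  83] y [112.3 133.9] x [ 1.8 15.9]
```

>>> {"name": "apply_moves", "arguments": {"deltas": [{"fingers": 10, "delta_pos": [0, 3, 0], "angular": [0, 0, 0]}, {"fingers": 10, "delta_pos": [0, 6, 0], "angular": [0, 0, 0]}, {"fingers": 10, "delta_pos": [0, 9, 0], "angular": [0, 0, 0]}, {"fingers": 10, "delta_pos": [0, 12, 0], "angular": [0, 0, 0]}, {"fingers": 10, "delta_pos": [0, 15, 0], "angular": [0, 0, 0]}, {"fingers": 10, "delta_pos": [0, 18, 0], "angular": [0, 0, 0]}]}}

```text
clock: 16.5
tool_pos: [0.6232, 0.2149, 0.1535]
orientation: [180.0, -0.0, 170.1]
force: [-0.6, -2.5, 2.0]
opening: 0.0241
gripper_force: 30.0
```

>>> {"name": "apply_moves", "arguments": {"deltas": [{"fingers": 10, "delta_pos": [0, 3, 0], "angular": [0, 0, 0]}, {"fingers": 10, "delta_pos": [0, 6, 0], "angular": [0, 0, 0]}, {"fingers": 10, "delta_pos": [0, 9, 0], "angular": [0, 0, 0]}, {"fingers": 10, "delta_pos": [0, 12, 0], "angular": [0, 0, 0]}, {"fingers": 10, "delta_pos": [0, 15, 0], "angular": [0, 0, 0]}, {"fingers": 10, "delta_pos": [0, 18, 0], "angular": [0, 0, 0]}, {"fingers": 10, "delta_pos": [0, 21, 0], "angular": [0, 0, 0]}, {"fingers": 10, "delta_pos": [0, 24, 0], "angular": [0, 0, 0]}, {"fingers": 10, "delta_pos": [0, 24, 0], "angular": [0, 0, 0]}]}}

```text
clock: 17.4
tool_pos: [0.6276, 0.2391, 0.1537]
orientation: [179.9, 0.0, 170.1]
force: [-0.5, -0.6, 2.5]
opening: 0.024
gripper_force: 30.0
```

```bash
python3 -c "
from h import *
ring('w8',(140,225,120,300),.008)"
```

```text
x -0.7 y 241.9 toe 3.5 [1.7993e+02 3.0000e-02 1.7009e+02] [-0.5 -0.6  2.5] [-0.41  0.43 -0.04] 17.4
[ 255  140   45   85 2418] y [240.1 292.7] x [-49.7  48.5]
[284 166  16   4  29] y [271.9 289.7] x [-21.5 -17.1]
[179 170  28  27 302] y [156.2 185.4] x [-17.1  14.1]
[239 215  36  10 338] y [221.4 263.3] x [36.  48.5]
```

>>> {"name": "apply_moves", "arguments": {"deltas": [{"fingers": 10, "delta_pos": [0, -4, 0], "angular": [0, 0, 0]}, {"fingers": 10, "delta_pos": [0, -4, -4], "angular": [0, 0, 0]}, {"fingers": 10, "delta_pos": [0, -4, -12], "angular": [0, 0, 0]}, {"fingers": 10, "delta_pos": [0, -4, -30], "angular": [0, 0, 0]}, {"fingers": 10, "delta_pos": [0, -4, -60], "angular": [0, 0, 0]}, {"fingers": 10, "delta_pos": [0, -4, -95], "angular": [0, 0, 0]}, {"fingers": 10, "delta_pos": [0, -4, -130], "angular": [0, 0, 0]}, {"fingers": 10, "delta_pos": [0, -4, -150], "angular": [0, 0, 0]}, {"fingers": 10, "delta_pos": [0, -4, -150], "angular": [0, 0, 0]}, {"fingers": 10, "delta_pos": [0, -4, -150], "angular": [0, 0, 0]}]}}

```text
clock: 18.45
tool_pos: [0.6263, 0.2342, 0.3034]
orientation: [180.0, -0.0, 170.1]
force: [-0.6, 0.3, -3.7]
opening: 0.0239
gripper_force: 30.0
```

```bash
python3 -c "
from h import *
ring('w9',(140,240,120,300),.008)
im=ctrl.snapshot('scene');cv2.imwrite('pics/s9.png',im[:,:,::-1])
print(go([.4648,-.2879,.304],164.1))"
```

```text
x -1.2 y 236.8 toe 153.2 [ 1.7997e+02 -2.0000e-02  1.7006e+02] [-0.6  0.3 -3.7] [-0.02  0.02  0.  ] 18.45
[ 259  140   41   80 2763] y [240.5 312. ] x [-35.2 101.9]
[207 152  19  19 173] y [156.5 186.2] x [-16.2  15.1]
[237 215  41  25 922] y [202.6 274.6] x [ 92.5 140.1]
[292 225   8   7  33] y [298.4 313. ] x [111.3 124.6]
(array([  68.6, -541.8,   -1.2]), array([-0.09, -0.13,  5.96]))
```

>>> {"name": "apply_moves", "arguments": {"deltas": [{"fingers": 10, "delta_pos": [3, -20, 0], "angular": [0, 0, 0]}, {"fingers": 10, "delta_pos": [8, -60, 0], "angular": [0, 0, 0]}, {"fingers": 10, "delta_pos": [14, -105, 0], "angular": [0, 0, 1]}, {"fingers": 10, "delta_pos": [19, -150, 0], "angular": [0, 0, 1.5]}, {"fingers": 10, "delta_pos": [25, -195, 0], "angular": [0, 0, 2]}, {"fingers": 10, "delta_pos": [31, -240, 0], "angular": [0, 0, 2.5]}, {"fingers": 10, "delta_pos": [36, -285, 0], "angular": [0, 0, 3]}, {"fingers": 10, "delta_pos": [42, -330, 0], "angular": [0, 0, 3.5]}, {"fingers": 10, "delta_pos": [48, -375, 0], "angular": [0, 0, 4]}, {"fingers": 10, "delta_pos": [53, -415, 0], "angular": [0, 0, 5]}]}}

```text
clock: 19.55
tool_pos: [0.5009, -0.1675, 0.3028]
orientation: [-180.0, -0.1, 165.0]
force: [0.5, 0.3, -1.3]
opening: 0.024
gripper_force: 30.0
```

>>> {"name": "apply_moves", "arguments": {"deltas": [{"fingers": 10, "delta_pos": [5, -40, 0], "angular": [0, 0, 0.3]}, {"fingers": 10, "delta_pos": [9, -75, 0], "angular": [0, 0, 0.6]}, {"fingers": 10, "delta_pos": [13, -105, 0], "angular": [0, 0, 0.9]}, {"fingers": 10, "delta_pos": [15.5, -121, 0], "angular": [0, 0, 0.95]}, {"fingers": 10, "delta_pos": [15.5, -126.5, 0], "angular": [0, 0, 0.95]}, {"fingers": 10, "delta_pos": [15.5, -126.5, 0], "angular": [0, 0, 0.95]}, {"fingers": 10, "delta_pos": [15.5, -126.5, 0], "angular": [0, 0, 0.95]}]}}

```text
clock: 20.25
tool_pos: [0.4552, -0.2833, 0.3031]
orientation: [180.0, -0.0, 164.1]
force: [0.1, 0.2, -3.2]
opening: 0.0238
gripper_force: 30.0
```

```bash
python3 -c "
from h import *
where();print(go([.4648,-.2879,.1565],164.1))"
```

```text
x -80.0 y -302.4 toe 152.9 [ 1.7999e+02 -4.0000e-02  1.6412e+02] [ 0.1  0.2 -3.2] [-0.03 -0.04  0.06] 20.25
(array([-10.6,  -1.9, 146.6]), array([ 0.01, -0.04,  0.02]))
```

>>> {"name": "apply_moves", "arguments": {"deltas": [{"fingers": 10, "delta_pos": [-10.6, -1.9, 0], "angular": [0, 0, 0]}, {"fingers": 10, "delta_pos": [-10.6, -1.9, 10], "angular": [0, 0, 0]}, {"fingers": 10, "delta_pos": [-10.6, -1.9, 14], "angular": [0, 0, 0]}, {"fingers": 10, "delta_pos": [-10.6, -1.9, 14], "angular": [0, 0, 0]}]}}

```text
clock: 20.65
tool_pos: [0.4646, -0.2878, 0.2881]
orientation: [180.0, -0.1, 164.1]
force: [0.5, 0.0, -2.4]
opening: 0.0237
gripper_force: 30.0
```

```bash
python3 -c "
from h import *
where();print(go([.4648,-.2879,.1565],164.1))
T=look('w10');np.save('T10.npy',T)
im=cv2.imread('pics/w10.png')[110:270,150:300];cv2.imwrite('pics/w10c.png',cv2.resize(im,(562,600),interpolation=cv2.INTER_CUBIC))"
```

```text
x -70.0 y -305.3 toe 137.9 [ 1.7999e+02 -1.4000e-01  1.6415e+02] [ 0.5  0.  -2.4] [-0.1  -0.03  0.04] 20.65
(array([-6.000e-01, -1.000e-01,  1.316e+02]), array([ 0.01, -0.14,  0.05]))
```

View pics/w10c.png

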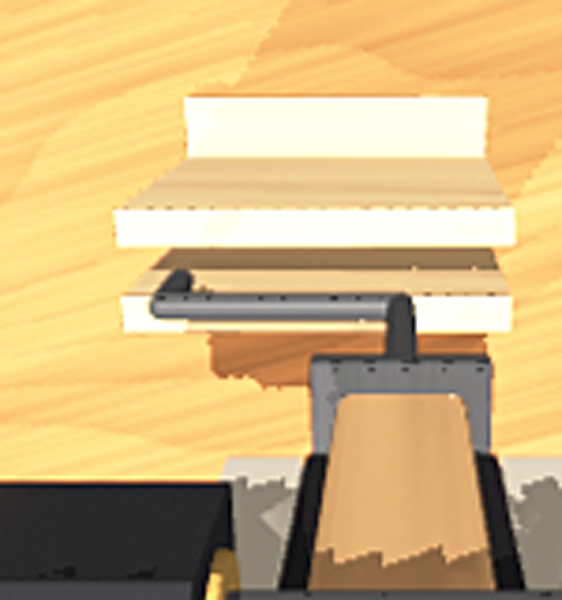

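```bash
python3 -c "
from h import *
T=np.load('T10.npy')
f=lambda L:[(150+(x+.5)/3.747-.5,110+(y+.5)/3.75-.5) for x,y in L]
loc=lambda uv,z:((cast('wrist',f(uv),z,T)-T[:3,3])@T[:3,:3]*1e3).round(1)
print('slot edges',loc([(115,247),(515,246),(122,295),(512,295)],.126))
print('foot top/bot line',loc([(155,294),(400,294),(155,318),(400,320)],.168))
print('toe tip',loc([(182,272)],.140))"
```

```text
slot edges [[  6.6 -89.4 162.1]
 [  6.7  35.4 162.1]
 [ -8.9 -88.5 162.1]
 [ -9.1  34.9 162.1]]
foot top/bot line [[  2.9 -67.8 120.1]
 [  2.9  -0.4 120.1]
 [ -3.9 -68.3 120.1]
 [ -4.6  -0.4 120.1]]
toe tip [[  2.1 -66.  148.1]]
```

>>> {"name": "apply_moves", "arguments": {"deltas": [{"fingers": 10, "delta_pos": [-0.8, 0.3, 10], "angular": [0, 0, 0]}, {"fingers": 10, "delta_pos": [-0.8, 0.3, 20], "angular": [0, 0, 0]}, {"fingers": 10, "delta_pos": [-0.8, 0.3, 28], "angular": [0, 0, 0]}]}}

```text
clock: 21.0
tool_pos: [0.4655, -0.2881, 0.2603]
orientation: [180.0, -0.1, 164.1]
force: [0.6, 0.2, -2.4]
opening: 0.0241
gripper_force: 30.0
```

>>> {"name": "apply_moves", "arguments": {"deltas": [{"fingers": 10, "delta_pos": [0, 0, 10], "angular": [0, 0, 0]}, {"fingers": 10, "delta_pos": [0, 0, 20], "angular": [0, 0, 0]}, {"fingers": 10, "delta_pos": [0, 0, 30], "angular": [0, 0, 0]}]}}

```text
clock: 21.3
tool_pos: [0.4658, -0.2883, 0.2306]
orientation: [180.0, -0.0, 164.1]
force: [-0.4, 0.1, -1.6]
opening: 0.024
gripper_force: 30.0
```

```bash
python3 -c "
from h import *
where();print(go([.4648,-.2879,.1575],164.1))"
```

```text
x -68.7 y -305.6 toe 80.4 [ 1.8000e+02 -2.0000e-02  1.6412e+02] [-0.4  0.1 -1.6] [-0.08 -0.02  0.01] 21.3
(array([ 1. ,  0.1, 73.1]), array([ 0.  , -0.02,  0.02]))
```

>>> {"name": "apply_moves", "arguments": {"deltas": [{"fingers": 10, "delta_pos": [0.3, 0, 12], "angular": [0, 0, 0]}, {"fingers": 10, "delta_pos": [0.3, 0, 24], "angular": [0, 0, 0]}, {"fingers": 10, "delta_pos": [0.3, 0, 36], "angular": [0, 0, 0]}, {"fingers": 10, "delta_pos": [0.3, 0, 48], "angular": [0, 0, 0]}, {"fingers": 10, "delta_pos": [0.3, 0, 58], "angular": [0, 0, 0]}, {"fingers": 10, "delta_pos": [0.3, 0, 66], "angular": [0, 0, 0]}, {"fingers": 10, "delta_pos": [0.3, 0, 70], "angular": [0, 0, 0]}, {"fingers": 10, "delta_pos": [0.3, 0, 72], "angular": [0, 0, 0]}, {"fingers": 10, "delta_pos": [0.3, 0, 72], "angular": [0, 0, 0]}]}}

```text
clock: 22.2
tool_pos: [0.4657, -0.2883, 0.1596]
orientation: [-180.0, 0.0, 164.1]
force: [-0.2, -0.3, -1.8]
opening: 0.024
gripper_force: 30.0
```

>>> {"name": "apply_moves", "arguments": {"deltas": [{"fingers": 10, "delta_pos": [0, 0, 1], "angular": [0, 0, 0]}, {"fingers": 10, "delta_pos": [0, 0, 1], "angular": [0, 0, 0]}]}}

```text
clock: 22.4
tool_pos: [0.4658, -0.2883, 0.1589]
orientation: [180.0, 0.0, 164.1]
force: [0.2, -0.4, -2.2]
opening: 0.0237
gripper_force: 30.0
```

>>> {"name": "apply_moves", "arguments": {"deltas": [{"fingers": 10, "delta_pos": [0, 0, 1], "angular": [0, 0, 0]}, {"fingers": 10, "delta_pos": [0, 0, 2], "angular": [0, 0, 0]}, {"fingers": 10, "delta_pos": [0, 0, 2], "angular": [0, 0, 0]}]}}

```text
clock: 22.7
tool_pos: [0.4655, -0.2882, 0.1565]
orientation: [180.0, -0.0, 164.1]
force: [0.5, -0.5, -2.5]
opening: 0.0236
gripper_force: 30.0
```

>>> {"name": "apply_moves", "arguments": {"deltas": [{"fingers": 10, "delta_pos": [0, 0, 0.7], "angular": [0, 0, 0]}, {"fingers": 10, "delta_pos": [0, 0, 0.7], "angular": [0, 0, 0]}]}}

```text
clock: 22.9
tool_pos: [0.4657, -0.2883, 0.1562]
orientation: [-180.0, 0.0, 164.1]
force: [-1.3, -0.2, 1.8]
opening: 0.0238
gripper_force: 30.0
```

>>> {"name": "apply_moves", "arguments": {"deltas": [{"fingers": 35, "delta_pos": [0, 0, -0.3], "angular": [0, 0, 0]}, {"fingers": 60, "delta_pos": [0, 0, -0.3], "angular": [0, 0, 0]}, {"fingers": 87, "delta_pos": [0, 0, -0.3], "angular": [0, 0, 0]}, {"fingers": 87, "delta_pos": [0, 0, -0.3], "angular": [0, 0, 0]}, {"fingers": 87, "delta_pos": [0, 0, -0.3], "angular": [0, 0, 0]}, {"fingers": 87, "delta_pos": [0, 0, -0.3], "angular": [0, 0, 0]}, {"fingers": 87, "delta_pos": [0, 0, -0.3], "angular": [0, 0, 0]}, {"fingers": 87, "delta_pos": [0, 0, -0.3], "angular": [0, 0, 0]}]}}

```text
clock: 23.7
tool_pos: [0.4656, -0.2882, 0.1562]
orientation: [180.0, -0.0, 164.1]
force: [0.0, 0.2, 0.1]
opening: 0.0822
gripper_force: 0.0
```

>>> {"name": "apply_moves", "arguments": {"deltas": [{"fingers": 87, "delta_pos": [0, 0, -10], "angular": [0, 0, 0]}, {"fingers": 87, "delta_pos": [0, 0, -30], "angular": [0, 0, 0]}, {"fingers": 87, "delta_pos": [0, 0, -60], "angular": [0, 0, 0]}, {"fingers": 87, "delta_pos": [0, 0, -95], "angular": [0, 0, 0]}, {"fingers": 87, "delta_pos": [0, 0, -130], "angular": [0, 0, 0]}, {"fingers": 87, "delta_pos": [0, 0, -144], "angular": [0, 0, 0]}, {"fingers": 87, "delta_pos": [0, 0, -144], "angular": [0, 0, 0]}, {"fingers": 87, "delta_pos": [0, 0, -144], "angular": [0, 0, 0]}]}}

```text
clock: 24.5
tool_pos: [0.4654, -0.2881, 0.3004]
orientation: [180.0, 0.0, 164.1]
force: [-0.2, -0.5, -1.2]
opening: 0.0872
gripper_force: 0.0
```

```bash
python3 -c "
from h import *
where();T=look('w11')
im=cv2.imread('pics/w11.png').astype(int);a=cv2.imread('pics/w1.png')
d=np.abs(im-a).max(2)[120:220,165:295]
# handle top: bright yellow block near (250,197) as in w1
for i in (im,a):
    g=cv2.cvtColor(i.astype(np.uint8),cv2.COLOR_BGR2HSV)
    for r in (173,190,197,204): print(r,g[r,230:272:3].tolist()[0::2])
# ring in top view
t=ctrl.snapshot('top')[:,:,::-1];h=cv2.cvtColor(np.ascontiguousarray(t),cv2.COLOR_BGR2HSV)
m=cv2.inRange(h,(10,90,60),(30,255,255));m2=np.zeros_like(m);m2[155:210,178:200]=m[155:210,178:200]
n,l,s,ce=cv2.connectedComponentsWithStats(m2);c=np.load('chest.npz')
for k in range(1,n):
    p=cast('top',[ce[k]],.008)-c['org'];print(s[k],(p@c['u']*1e3).round(1),(p@c['x']*1e3).round(1))
"
```

```text
x -69.1 y -305.4 toe 150.2 [1.7998e+02 3.0000e-02 1.6412e+02] [-0.2 -0.5 -1.2] [-0.01 -0.03 -0.  ] 24.5
173 [[15, 130, 116], [15, 133, 119], [15, 112, 91], [16, 135, 216], [16, 132, 211], [16, 131, 204], [16, 138, 204]]
190 [[30, 15, 255], [30, 16, 255], [30, 33, 255], [27, 66, 255], [28, 63, 255], [27, 63, 255], [30, 47, 255]]
197 [[12, 166, 163], [12, 164, 169], [13, 166, 158], [27, 55, 255], [29, 42, 255], [28, 52, 255], [28, 49, 255]]
204 [[12, 164, 185], [13, 164, 190], [12, 167, 171], [27, 56, 255], [27, 54, 255], [27, 55, 255], [29, 47, 255]]
173 [[16, 112, 132], [16, 126, 140], [16, 136, 208], [16, 129, 211], [16, 130, 204], [16, 131, 204], [16, 103, 139]]
190 [[0, 0, 255], [0, 0, 255], [29, 41, 255], [28, 49, 255], [28, 50, 255], [28, 55, 255], [30, 18, 255]]
197 [[12, 165, 165], [11, 172, 153], [28, 53, 255], [28, 50, 255], [28, 51, 255], [28, 59, 255], [13, 165, 159]]
204 [[12, 172, 151], [11, 173, 125], [28, 50, 255], [27, 58, 255], [27, 56, 255], [29, 61, 255], [13, 163, 183]]
[188 169   9   9  41] [170.5] [-1.6]
```

```bash
python3 -c "
from plant import ctrl
print(ctrl.close_job())"
```

```text
the job is handed in; nothing more can be done
None
```

The job is handed in at about 25 s: the collar lies flat about 30 mm beyond the gap's open end (near edge about 16 mm clear), the rod hangs back in its rack released, scrape readings peaked at about 11 N (limit about 20 N), and the tin, screwdriver and wrench were not approached.

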